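# Make up a drive repair kit in the kit tray

### The job

Make up the drive repair kit in the green kit tray, each part in its own nest: the square shaft lying in the pair of saddles and centred across them, the spur gear flat in the round pocket, the square four-bolt flange bearing flat in the square pocket, and the spacer ring down over the pin, all the same way up as they lie now. Set the parts down, do not drop them. Leave the chain sprocket and the oval two-bolt bearing lying where they are.

Things in the scene. Friction and masses are not known exactly. Their poses are not given: they have to be found in the camera images.
- shaft: drive shaft, bare steel: square bar 22 x 22 mm, 88 mm long, with a turned round journal 17 mm dia. and 16 mm long at each end (120 mm overall). Lies flat on the bench. Origin: on its axis at mid-length, 11 mm above the bench; x along the shaft; y and z square to its faces.
- gear: spur gear, bare steel: 30 fine square-cut teeth, 64 mm outside dia., toothed disc 20 mm high; on top a round hub 34 mm dia. from 20 to 38 mm height, 20 mm bore. Lies hub up. Origin: centre of its underside, z up.
- square_bearing: four-bolt flange bearing, grey cast housing: square flange 70 x 70 mm, 12 mm thick with a bolt hole in each corner; round boss 44 mm dia. from 12 to 32 mm height, steel inner ring 25 mm dia. standing up to 36 mm. Lies boss up. Origin: centre of its underside, x and y along the flange's sides, z up.
- spacer: plain steel spacer ring, 54 mm outside, 34 mm inside dia., 26 mm high, lying flat. Origin: centre of its underside, z up.
- sprocket: NOT part of the kit: chain sprocket, bare steel, 15 coarse pointed teeth, 66 mm outside dia., toothed disc only 7 mm high, hub 38 mm dia. up to 26 mm. Stays where it lies. Origin: centre of its underside.
- oval_bearing: NOT part of the kit: two-bolt flange bearing, grey cast housing, pointed-oval flange 90 x 53 mm, 12 mm thick, with two bolt holes; boss as on the four-bolt one. Stays where it lies. Origin: centre of its underside, x along the flange's length.
- nest_saddles: shaft nest: pale grey saddles on a darker grey plate 135 x 100 mm (x, y), 6 thick, fixed in the tray. Origin: centre of its underside, 4 mm above the bench. Two U saddles at x = -34 and 34, each 12 mm thick, open between them; saddle floors at z = 18, cheeks up to 34, 38 mm apart in y (8 mm play a side), 11 thick. Seated shaft lies along x, its axis at z = 29 mm.
- nest_round: gear nest: same plate and origin. Round pocket 84 mm inside dia. (10 mm play all round), centred; floor z = 6, rim top z = 18 mm, rim 5 mm thick. The four nests fill the dark green tray (inside 280 x 210 mm, floor 4 mm thick, walls 28 mm high above the bench) two by two, all turned alike; which nest is where varies.
- nest_square: four-bolt bearing nest: same plate and origin. Square pocket 88 x 88 mm inside (9 mm play a side), centred, sides along x and y; floor z = 6, rim top z = 18 mm, rim 5 mm thick.
- nest_pin: spacer ring nest: same plate and origin. Upright steel pin 14 mm dia. with tapered tip, centred, from z = 6 to z = 36 mm; the ring goes down over it (10 mm play all round) and lies on the plate at z = 6 mm. No rim.
There are look-alikes about, which are no part of the job. Leave any blue look-alike of the spacer alone.

How it is judged (in metres and radians):
At the end, for the whole second after the job is handed in: Each kit part fully down in its own nest (within 4 mm of seated height; shaft within 18 mm of centre and 0.25 rad of line, gear and ring 15 mm, bearing 16 mm, upright to 0.1 rad), at rest and released; sprocket and two-bolt bearing within 30 mm of where they lay (horizontal distance between shaft and nest_saddles below 0.018 m and z of shaft in the frame of nest_saddles between 0 and 0.033 m and angle between the x axis of shaft and the x axis of nest_saddles, either way round below 0.25 rad and horizontal distance between gear and nest_round below 0.015 m and z of gear in the frame of nest_round between 0 and 0.01 m and angle between each of gear, square_bearing, spacer's own z axis and vertical below 0.1 rad and horizontal distance between square_bearing and nest_square below 0.016 m and z of square_bearing in the frame of nest_square between 0 and 0.01 m and horizontal distance between spacer and nest_pin below 0.015 m and z of spacer in the frame of nest_pin between 0 and 0.01 m and linear speed of each of shaft, gear, square_bearing, spacer below 0.02 m/s and distance of each of sprocket, oval_bearing from where it was at the start of the episode below 0.03 m); the robot touches nothing.
It fails at once if the chain sprocket is shifted by more than 30 mm (distance of sprocket from where it was at the start of the episode above 0.03 m).
It fails at once if the two-bolt bearing is shifted by more than 30 mm (distance of oval_bearing from where it was at the start of the episode above 0.03 m).
It fails at once if a part is dropped (falls free faster than 0.6 m/s, about 20 mm of fall) ((linear speed of shaft above 0.6 m/s and contact force between the fingers and shaft below 0.05 N) or (linear speed of gear above 0.6 m/s and contact force between the fingers and gear below 0.05 N) or (linear speed of square_bearing above 0.6 m/s and contact force between the fingers and square_bearing below 0.05 N) or (linear speed of spacer above 0.6 m/s and contact force between the fingers and spacer below 0.05 N)).
It also fails if it takes over 120 s, if anything falls off the work surface, if the arm or the gripper's body presses on something with over 40 N, if the wrist force passes 120 N, or if a joint passes its speed limit or range.

### The arm

A 6-joint arm with a two-finger parallel gripper is mounted at the origin on the work surface. World frame = base frame: x ahead of the robot, y to its left, z up, the work surface at z = 0. Lengths are in m, angles in degrees, forces in N, time in s.
With the tool pointing down it reaches from about 0.3 to 0.75 m from the base axis. Payload 8.5 kg.
Tool frame: the origin (TCP) lies at the very end of the fingers, on their centre line; the grasp point (between the pads) lies 19 mm behind it (env.hold_point_z is the distance from the TCP to the grasp point, in m); z points along the fingers, y is the line along which they close (so a half turn about z gives the same grasp; the last joint's range is limited). The gripper opens to 85 mm and grips with 20 to 120 N. Pads are 22 mm wide; open, the fingers measure 114 mm over their backs; the gripper's body (76 mm by 85 mm) begins 54 mm behind the grasp point. The pads swing forward as they close: fully open they stand 13 mm farther back than shut.
Start: joints at [-84.987, 21.807, 74.336, -0, 83.858, -12.336], TCP at [0.164, -0.525, 0.231] pointing down, gripper open.
Joint ranges: [-178.18, 178.18], [-50.72, 133.34], [12.68, 142.11], [-81.47, 261.47], [9.98, 163.14], [-165.26, 165.26]. Speed limits (degrees/s): [136.94, 136.94, 180, 180, 180, 180].

### API

Orientations are given as a 3x3 rotation matrix whose columns are the frame's x, y, z axes.
In Python, from rig import env, optics gives the robot as it stands.
- The arm moves only by the shell command python3 -m jog 'ROWS' [OPENING] [FORCE]. ROWS is JSON, a list of rows, each an object with "linear": the shift along the tool's x, y, z in units of 40 mm (1.0 is 40 mm), a list of three; "roll": the turn about the tool's z in units of 5 degrees (1.0 is 5 degrees). A call has 1 to 12 rows; each row shifts and turns the commanded pose from where the row before left it, along the tool's axes as they then stand; what a row does not reach is not made up. A row lasts 1/12 s, in which the tool goes at most 41.7 mm and 7.16 degrees, less where a joint would pass 70% of its speed; a pose out of reach is approached as far as the arm can. A call is refused whole if a number of a shift passes 1 or a number of a turn 1, either way. A call with a gripper value outside its range is refused whole. OPENING is the opening, from -1 (shut) to 1 (fully open), set as the call begins (- or left out, the last holds). The fingers move at their own pace and stop on an object; FORCE is the grip in N (left out, the last holds). Time passes only in rows, so rows that do not move let the fingers close. It gives the time, the measured TCP pose, the force, the opening and the grip force at its end, in the units of the state.
- env.observe(): the state, without advancing time (a new reading comes with each control period).
- optics.get_image(name): name is "scene" or "top" or "wrist"; returns the picture (420x560x3 uint8, red, green, blue); there is no depth.
- optics.calibration(name): a dict with "fov_y" (degrees; the focal length in pixels is half the picture's height over the tangent of half this angle, whatever the lens; pixels are square), "cx", "cy" (the principal point, pixels), "T" (4x4, takes a point from camera to world coordinates). Camera axes: x right, y down, z forward; pixel columns grow to the right and rows downward; lengths in m; the calibration is good to about 2 mm. A picture is of the moment at which its call begins: read the wrist's pose just before it. calibration takes no time and is no camera call; for the wrist camera it gives the pose at the moment of the call.
- env.close_job(): hands the job in; it is judged then, once.
The state is a dict: "time_s": time; "q": joint angles; "qvel": joint speeds; "joint_efforts": joint torques, N m; "position": TCP position; "tool_rot": TCP orientation; "ft_force": force on the tool from outside, world axes, zero at the start; "wrist_torque": the same for the moment, N m; "grip_width": finger opening in m; "gripper_force": force on a finger pad.
Only numpy, scipy, OpenCV 4.12 (cv2) and the standard library are available. Lean on these libraries where they do the work, as an engineer would, in place of code of your own. Each camera call takes 0.05 s, during which the arm holds its last target. There are 200 camera calls.

## Working session

There is one attempt and no reset: what is moved stays moved. The work goes in short steps, Python scripts to look and compute and a shell command to move; the robot and the scene stay as the last step left them, time stands still between calls to the robot, and variables do not carry over. Pictures are saved under pics/ and viewed, at most 14 in all, crops included, and the job is handed in when it is done.

```bash
ls; mkdir -p pics
python3 - <<'E'
from rig import env, optics
import cv2
for n in("top","scene"):
    cv2.imwrite(f"pics/{n}0.png",optics.get_image(n)[:,:,::-1])
    print(n,optics.calibration(n))
s=env.observe();print(s);print(env.hold_point_z)
E
```

```text
pics
top {'fov_y': 50.30686905449915, 'cx': 280.68845684829, 'cy': 211.45428427959519, 'T': array([[-0.0214182 , -0.99780682,  0.06263239,  0.43227344],
       [-0.99952139,  0.0227695 ,  0.02094141,  0.03114022],
       [-0.02232159, -0.06215388, -0.99781694,  1.03620825],
       [ 0.        ,  0.        ,  0.        ,  1.        ]])}
scene {'fov_y': 48.66672449557148, 'cx': 275.5057517933195, 'cy': 215.74061288096945, 'T': array([[ 0.36172903,  0.80446406, -0.47115782,  1.01466841],
       [ 0.93227565, -0.31008797,  0.18629966, -0.16109898],
       [ 0.00377101, -0.50663896, -0.86215007,  0.95656887],
       [ 0.        ,  0.        ,  0.        ,  1.        ]])}
{'time_s': 0.1, 'q': array([-8.49872707e+01,  2.18361657e+01,  7.43781535e+01,  2.36933637e-03,
        8.38572309e+01, -1.23368079e+01]), 'qvel': array([-0.03994851, -0.0220689 , -0.11272008,  0.08233574,  0.03236347,
       -0.07434406]), 'joint_efforts': array([ 3.28102025e-03, -4.49218869e+01, -2.31652755e+01, -1.87111937e-04,
        3.74464755e-03, -5.75731249e-07]), 'position': array([ 0.16398647, -0.52472224,  0.23079584]), 'tool_rot': array([[ 9.54504674e-01,  2.98195947e-01, -6.81571070e-05],
       [ 2.98195797e-01, -9.54503908e-01,  1.24760104e-03],
       [ 3.06973349e-04, -1.21116519e-03, -9.99999219e-01]]), 'ft_force': array([-0.7220091 , -0.70410155,  0.15429001]), 'wrist_torque': array([-0.03761046, -0.04104261,  0.02667448]), 'gripper_force': 0.0, 'grip_width': 0.08525192175178661}
0.0187
```

View pics/top0.png

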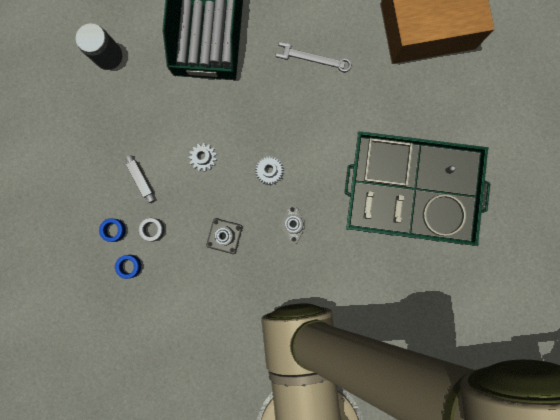

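View pics/scene0.png

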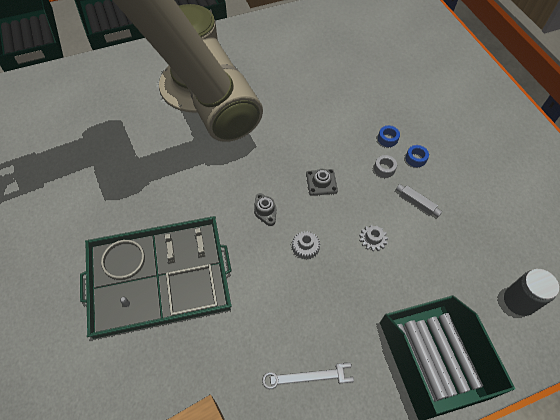

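```bash
cat > h.py <<'E'
from rig import env, optics
import numpy as np, cv2
def K(c): 
    f=210/np.tan(np.radians(c["fov_y"])/2); return f
def p2w(c,u,v,z):
    T=c["T"]; d=T[:3,:3]@np.array([(u-c["cx"])/K(c),(v-c["cy"])/K(c),1.]); o=T[:3,3]
    return (o+d*(z-o[2])/d[2])[:2]
def w2p(c,p):
    T=c["T"]; q=T[:3,:3].T@(np.array(p)-T[:3,3]); return K(c)*q[0]/q[2]+c["cx"],K(c)*q[1]/q[2]+c["cy"]
def crop(im,x0,y0,w,h,s,name):
    cv2.imwrite(name,cv2.resize(im[y0:y0+h,x0:x0+w],None,fx=s,fy=s,interpolation=cv2.INTER_CUBIC))
def to(x,y,z,yaw=None):
    """print tool-frame shift in units (of 40 mm) and roll to bring y axis along yaw(deg)"""
    s=env.observe();R=s["tool_rot"];p=s["position"]
    a=np.degrees(np.arctan2(R[1,1],R[0,1]))
    d=R.T@(np.array([x,y,z])-p)
    print("t",round(s["time_s"],2),"p",p.round(4),"yawY",round(a,1),"q6",s["q"][5].round(1),"shift units",(d/.04).round(2))
    if yaw is not None:
        e=(yaw-a+90)%180-90
        print(" roll units (tool z down so sign -)",round(-e/5,2))
E
python3 - <<'E'
from h import *
im=cv2.imread("pics/top0.png")
crop(im,95,130,230,160,3.4,"pics/c1.png"); crop(im,340,120,155,130,4.6,"pics/c2.png")
E
```

```text
(no output)
```

View pics/c1.png

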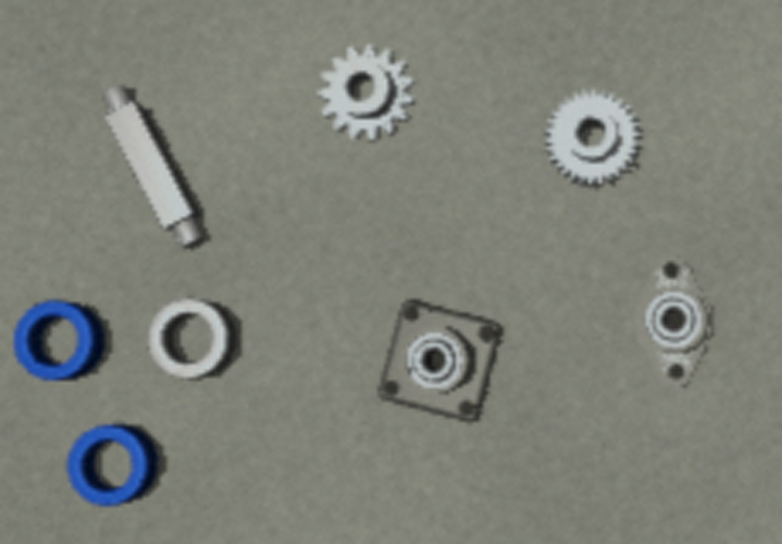

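View pics/c2.png

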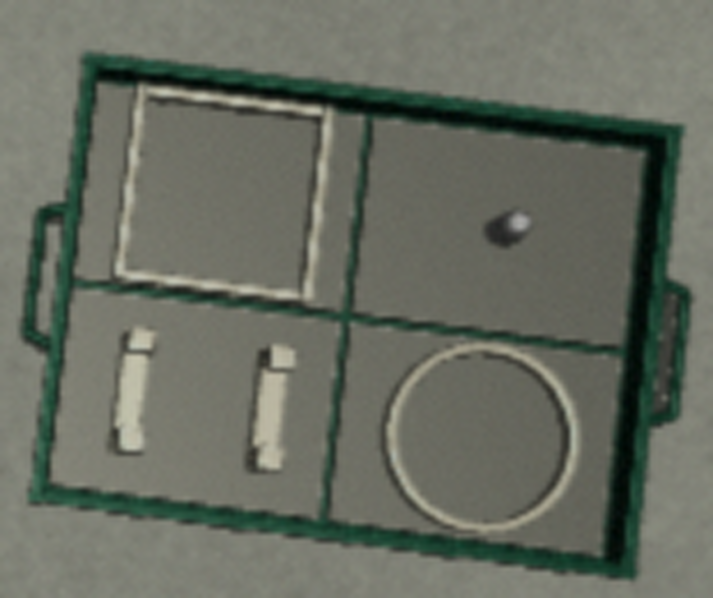

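Run:
```python
from h import *
c=optics.calibration("top")
A=lambda X,Y,z:p2w(c,95+X/3.4-.35,130+Y/3.4-.35,z)
B=lambda X,Y,z:p2w(c,340+X/4.6-.39,120+Y/4.6-.39,z)
pr=lambda n,p:print(n,np.round(p,4))
pr("gear disc",A(593,137,.02)); pr("gear hub",A(597,131,.038))
q=[A(*k,.012) for k in((408,300),(502,325),(478,420),(380,395))]
pr("sq",np.mean(q,0)); pr("sq boss",A(435,359,.036)); 
e=(q[1]-q[0]+q[2]-q[3]); print("sq yaw",np.degrees(np.arctan2(e[1],e[0])),np.linalg.norm(e)/2, [np.linalg.norm(q[i]-q[i-1]) for i in range(4)])
pr("spacer",A(189,338,.026)); pr("blue1",A(58,340,.026)); pr("blue2",A(112,464,.026))
s=[A(117,92,.011),A(190,237,.011)]; pr("shaft",np.mean(s,0)); e=s[1]-s[0]; print(np.degrees(np.arctan2(e[1],e[0])),np.linalg.norm(e)); pr("shaft top",A(152,167,.022))
pr("oval",A(672,318,.036));pr("sprk",A(365,92,.007))
q=[B(*k,.022) for k in((137,85),(331,107),(308,300),(115,277))]; S=np.mean(q,0);pr("nsq",S)
e=(q[1]-q[0]+q[2]-q[3]); print("nsq yaw",np.degrees(np.arctan2(e[1],e[0])),np.linalg.norm(e)/2)
e=(q[3]-q[0]+q[2]-q[1]); print("nsq yaw",np.degrees(np.arctan2(e[1],e[0])),np.linalg.norm(e)/2)
R=B(482,437,.022);pr("nround",R)
P=B(519,221,.040);pr("pin",P);pr("pinbase",B(497,238,.01))
pr("saddles para",S+R-P)
k=[B(*k,.038) for k in((142,339),(128,441),(283,357),(270,458))]
pr("saddles",np.mean(k,0)); e=k[2]-k[0]+k[3]-k[1]; print(np.degrees(np.arctan2(e[1],e[0])),np.linalg.norm(e)/2,[np.round(x,4) for x in k])
```

```text
gear disc [0.592  0.0771]
gear hub [0.5931 0.0735]
sq [0.4442 0.1824]
sq boss [0.4446 0.1834]
sq yaw -105.74383568670811 0.06724396986359428 [np.float64(0.0666855988732582), np.float64(0.06605225677216968), np.float64(0.0658280716294165), np.float64(0.06843830290854629)]
spacer [0.4624 0.3497]
blue1 [0.463 0.438]
blue2 [0.3796 0.4016]
shaft [0.5821 0.3786]
-153.6307435560699 0.11278996489493387
shaft top [0.5786 0.3758]
oval [0.4682 0.0267]
sprk [0.629  0.2336]
nsq [ 0.6046 -0.1943]
nsq yaw -98.18581394718045 0.09580792458619941
nsq yaw 171.35674641776959 0.0968805479961027
nround [ 0.4804 -0.3163]
pin [ 0.5838 -0.3325]
pinbase [ 0.5801 -0.3322]
saddles para [ 0.5012 -0.1781]
saddles [ 0.5012 -0.179 ]
-98.43718588505932 0.06858776110105394 [array([ 0.5309, -0.1492]), array([ 0.4815, -0.1408]), array([ 0.5206, -0.2169]), array([ 0.4718, -0.2088])]
```

Gear or sprocket: of the two at c1 (593,137) and (365,92), the gear is (593,137) with its fine teeth. The other has 15 coarse pointed teeth, so it is the sprocket. Spacer: the pale ring at c1 (189,338) is the one, and the two blue rings are look-alikes. Bearing: the square flange at (440,360) is in the kit, and the oval at (675,320) is not. The enlarged crop c1 confirms all three. In c2 the tray shows the square nest centred at (223,192), pin at (519,221), saddles at (205,399) and round pocket at (482,437).

Gear first.

```bash
python3 -c "
from h import *
to(.592,.076,.15)"
```

```text
t 0.1 p [ 0.164  -0.5247  0.2308] yawY -72.7 q6 -12.3 shift units [ 14.69 -11.14   2.04]
```

```bash
python3 -m jog '[{"linear":[0.4,-0.3,0]},{"linear":[0.73,-0.56,0.1]},{"linear":[0.73,-0.56,0.1]},{"linear":[0.73,-0.56,0.1]},{"linear":[0.73,-0.56,0.1]},{"linear":[0.73,-0.56,0.1]},{"linear":[0.73,-0.56,0.1]},{"linear":[0.73,-0.56,0.1]},{"linear":[0.73,-0.56,0.1]},{"linear":[0.73,-0.56,0.1]},{"linear":[0.73,-0.56,0.1]},{"linear":[0.73,-0.56,0.1]}]' 1 40
python3 -m jog '[{"linear":[0.73,-0.56,0.1]},{"linear":[0.73,-0.56,0.1]},{"linear":[0.73,-0.56,0.1]},{"linear":[0.73,-0.56,0.1]},{"linear":[0.73,-0.56,0.1]},{"linear":[0.73,-0.56,0.1]},{"linear":[0.73,-0.56,0.1]},{"linear":[0.73,-0.5,0.1]},{"linear":[0.42,-0.25,0.1]},{"linear":[0,0,0]},{"linear":[0,0,0]}]'
python3 - <<'E'
from h import *
to(.592,.076,.15)
c=optics.calibration("wrist"); im=optics.get_image("wrist")[:,:,::-1].copy()
cv2.imwrite("pics/w1.png",im)
u,v=w2p(c,[.592,.076,.038]);print("pred hub top px",u,v)
E
```

```text
t 0.1 p [ 0.164  -0.5247  0.2308] yawY -72.7 q6 -12.3 shift units [ 14.69 -11.14   2.04]
pred hub top px -635.4781115743904 -1004.4866544510555invalid input
invalid input
```

View pics/w1.png

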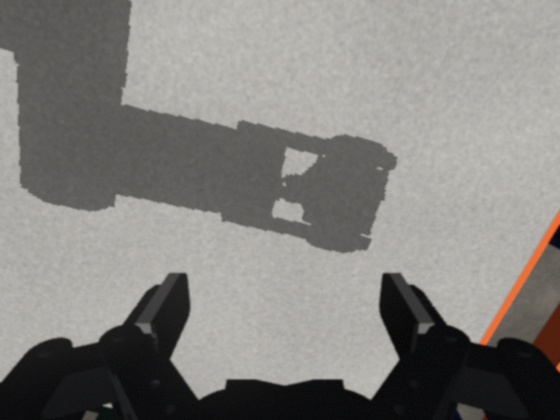

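The picture shows bare bench because the arm has not moved. The rows probably need "roll" too.

```bash
python3 -m jog '[{"linear":[0.4,-0.3,0],"roll":0},{"linear":[0.73,-0.56,0.1],"roll":0},{"linear":[0.73,-0.56,0.1],"roll":0},{"linear":[0.73,-0.56,0.1],"roll":0},{"linear":[0.73,-0.56,0.1],"roll":0},{"linear":[0.73,-0.56,0.1],"roll":0},{"linear":[0.73,-0.56,0.1],"roll":0},{"linear":[0.73,-0.56,0.1],"roll":0},{"linear":[0.73,-0.56,0.1],"roll":0},{"linear":[0.73,-0.56,0.1],"roll":0},{"linear":[0.73,-0.56,0.1],"roll":0},{"linear":[0.73,-0.56,0.1],"roll":0}]' 1 40
```

```text
time_s: 1.15
position: [0.4094, -0.176, 0.1872]
tool_rot: [[0.955, 0.298, 0.0], [0.298, -0.955, -0.0], [0.0, 0.0, -1.0]]
ft_force: [0.0, -0.6, -0.2]
grip_width: 0.0855
gripper_force: 0.0
```

```bash
python3 -m jog '[{"linear":[0.73,-0.56,0.1],"roll":0},{"linear":[0.73,-0.56,0.1],"roll":0},{"linear":[0.73,-0.56,0.1],"roll":0},{"linear":[0.73,-0.56,0.1],"roll":0},{"linear":[0.73,-0.56,0.1],"roll":0},{"linear":[0.73,-0.56,0.1],"roll":0},{"linear":[0.73,-0.56,0.1],"roll":0},{"linear":[0.73,-0.5,0.1],"roll":0},{"linear":[0.42,-0.25,0.1],"roll":0},{"linear":[0,0,0],"roll":0},{"linear":[0,0,0],"roll":0}]'
python3 - <<'E'
from h import *
to(.592,.076,.15)
c=optics.calibration("wrist"); im=optics.get_image("wrist")[:,:,::-1].copy()
cv2.imwrite("pics/w2.png",im)
for z in(.02,.038):print("pred px",w2p(c,[.592,.076,z]))
E
```

```text
time_s: 2.07
position: [0.592, 0.0759, 0.1505]
tool_rot: [[0.954, 0.3, -0.001], [0.3, -0.954, -0.0], [-0.001, -0.0, -1.0]]
ft_force: [1.4, -0.2, -0.5]
grip_width: 0.0857
gripper_force: 0.0
t 2.07 p [0.592  0.0759 0.1505] yawY -72.6 q6 68.5 shift units [ 0.   -0.    0.01]
pred px (np.float64(285.2683398842455), np.float64(200.27770518337385))
pred px (np.float64(285.32311454334626), np.float64(206.72356492737234))
```

View pics/w2.png

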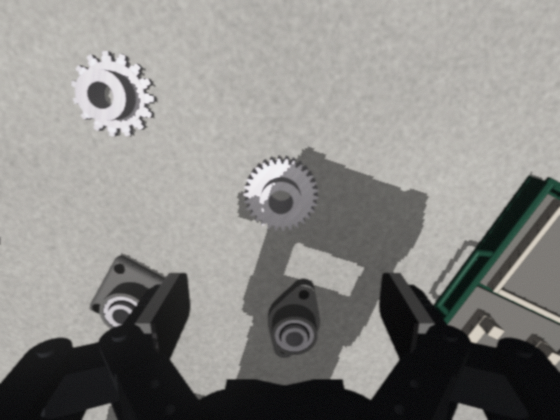

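Gear disc centre at about (280,193) px, hub bore at (281,203); predicted (285,200). Working out the offset.

```bash
python3 -c "
from h import *
c=optics.calibration('wrist')
print(p2w(c,280.5,193,.019),p2w(c,281,202,.038))
g=(.593,.0745)
to(*(p2w(c,280.5,193,.019)),.022)
"
```

```text
[0.59635525 0.08092278] [0.59440685 0.07967882]
t 2.12 p [0.5917 0.0751 0.1509] yawY -72.6 q6 68.5 shift units [ 0.16 -0.1   3.22]
```

```bash
python3 -m jog '[{"linear":[0.07,-0.05,0.4],"roll":0},{"linear":[0,0,0.6],"roll":0},{"linear":[0,0,0.6],"roll":0},{"linear":[0,0,0.6],"roll":0},{"linear":[0,0,0.5],"roll":0},{"linear":[0,0,0.3],"roll":0},{"linear":[0,0,0.2],"roll":0},{"linear":[0,0,0],"roll":0},{"linear":[0,0,0],"roll":0}]'
python3 -m jog '[{"linear":[0,0,0],"roll":0},{"linear":[0,0,0],"roll":0},{"linear":[0,0,0],"roll":0},{"linear":[0,0,0],"roll":0},{"linear":[0,0,0],"roll":0},{"linear":[0,0,0],"roll":0},{"linear":[0,0,0],"roll":0},{"linear":[0,0,0],"roll":0},{"linear":[0,0,0],"roll":0},{"linear":[0,0,0],"roll":0}]' -1 60
```

```text
time_s: 2.87
position: [0.5943, 0.0773, 0.024]
tool_rot: [[0.955, 0.297, 0.001], [0.297, -0.955, -0.0], [0.0, 0.0, -1.0]]
ft_force: [0.9, 0.2, -0.1]
grip_width: 0.0853
gripper_force: 0.0
time_s: 3.7
position: [0.5944, 0.0782, 0.0243]
tool_rot: [[0.954, 0.298, 0.001], [0.298, -0.954, 0.0], [0.001, 0.0, -1.0]]
ft_force: [-1.5, 0.6, 6.6]
grip_width: 0.0318
gripper_force: 59.0
```

```bash
python3 -m jog '[{"linear":[0,0,-0.1],"roll":0},{"linear":[0,0,-0.3],"roll":0},{"linear":[0,0,-0.6],"roll":0},{"linear":[0,0,-0.6],"roll":0},{"linear":[0,0,-0.5],"roll":0},{"linear":[0,0,-0.3],"roll":0},{"linear":[0,0,0],"roll":0},{"linear":[0,0,0],"roll":0}]'
python3 -c "
from h import *
to(.4804,-.3163,.12)"
```

```text
time_s: 4.37
position: [0.5939, 0.078, 0.1191]
tool_rot: [[0.954, 0.298, -0.0], [0.298, -0.954, -0.0], [-0.0, -0.0, -1.0]]
ft_force: [-1.1, 0.3, -4.9]
grip_width: 0.0316
gripper_force: 60.2
t 4.37 p [0.5939 0.078  0.1191] yawY -72.6 q6 68.8 shift units [-5.65  8.56 -0.02]
```

```bash
python3 -m jog '[{"linear":[-0.3,0.45,0],"roll":0},{"linear":[-0.5,0.76,0],"roll":0},{"linear":[-0.5,0.76,0],"roll":0},{"linear":[-0.5,0.76,0],"roll":0},{"linear":[-0.5,0.76,0],"roll":0},{"linear":[-0.5,0.76,0],"roll":0},{"linear":[-0.5,0.76,0],"roll":0},{"linear":[-0.5,0.76,0],"roll":0},{"linear":[-0.5,0.76,0],"roll":0},{"linear":[-0.5,0.76,0],"roll":0},{"linear":[-0.5,0.76,0],"roll":0},{"linear":[-0.35,0.51,0],"roll":0}]'
python3 -m jog '[{"linear":[0,0,0],"roll":0},{"linear":[0,0,0],"roll":0},{"linear":[0,0,0],"roll":0}]'
python3 - <<'E'
from h import *
to(.4804,-.3163,.0343)
c=optics.calibration("wrist"); im=optics.get_image("wrist")[:,:,::-1].copy()
cv2.imwrite("pics/w3.png",im)
print("pred rim px",w2p(c,[.4804,-.3163,.022]))
p=env.observe()["position"]
print("pred gear disc top at",w2p(c,[p[0],p[1],p[2]-.0043]))
E
```

```text
time_s: 5.37
position: [0.4789, -0.3188, 0.1176]
tool_rot: [[0.955, 0.297, -0.002], [0.297, -0.955, 0.001], [-0.002, -0.002, -1.0]]
ft_force: [0.5, -0.5, -3.4]
grip_width: 0.0313
gripper_force: 60.4
time_s: 5.62
position: [0.4802, -0.3154, 0.1181]
tool_rot: [[0.955, 0.298, -0.002], [0.298, -0.955, 0.002], [-0.001, -0.003, -1.0]]
ft_force: [0.2, 0.1, -3.8]
grip_width: 0.0318
gripper_force: 60.4
t 5.62 p [ 0.4802 -0.3154  0.1181] yawY -72.7 q6 27.5 shift units [0.   0.03 2.09]
pred rim px (np.float64(287.0954524525163), np.float64(213.5577921541272))
pred gear disc top at (np.float64(285.7237567655633), np.float64(273.2937676915016))
```

View pics/w3.png

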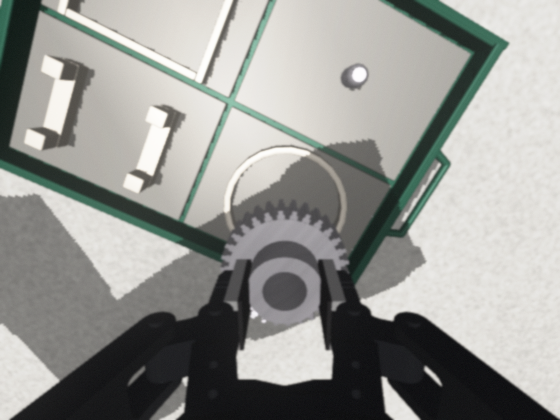

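Rim centred near (286,208) px and held gear near (285,265), both shifted alike from the predictions, so they line up. Lowering.

```bash
python3 -m jog '[{"linear":[0,0.02,0.3],"roll":0},{"linear":[0,0,0.5],"roll":0},{"linear":[0,0,0.5],"roll":0},{"linear":[0,0,0.3],"roll":0},{"linear":[0,0,0.2],"roll":0},{"linear":[0,0,0.1],"roll":0},{"linear":[0,0,0.08],"roll":0},{"linear":[0,0,0.05],"roll":0},{"linear":[0,0,0],"roll":0},{"linear":[0,0,0],"roll":0},{"linear":[0,0,0],"roll":0}]'
```

```text
time_s: 6.58
position: [0.481, -0.3172, 0.0387]
tool_rot: [[0.955, 0.298, 0.001], [0.298, -0.955, -0.001], [0.0, 0.001, -1.0]]
ft_force: [0.5, 0.4, -4.7]
grip_width: 0.0312
gripper_force: 60.4
```

```bash
python3 -m jog '[{"linear":[0,0,0.05],"roll":0},{"linear":[0,0,0.05],"roll":0},{"linear":[0,0,0],"roll":0},{"linear":[0,0,0],"roll":0},{"linear":[0,0,0],"roll":0}]'
```

```text
time_s: 7.0
position: [0.4809, -0.3172, 0.0343]
tool_rot: [[0.955, 0.298, 0.0], [0.298, -0.955, -0.0], [0.0, 0.0, -1.0]]
ft_force: [-0.5, -0.9, -1.1]
grip_width: 0.0312
gripper_force: 60.7
```

```bash
python3 -m jog '[{"linear":[0,0,0],"roll":0},{"linear":[0,0,0],"roll":0},{"linear":[0,0,0],"roll":0},{"linear":[0,0,0],"roll":0},{"linear":[0,0,0],"roll":0},{"linear":[0,0,0],"roll":0}]' 0.7 60
python3 -m jog '[{"linear":[0,0,-0.2],"roll":0},{"linear":[0,0,-0.5],"roll":0},{"linear":[0,0,-0.7],"roll":0},{"linear":[0,0,-0.7],"roll":0},{"linear":[0,0,-0.5],"roll":0},{"linear":[0,0,0],"roll":0}]'
python3 -c "
from h import *
to(.4444,.183,.12)"
```

```text
time_s: 7.5
position: [0.4808, -0.317, 0.0342]
tool_rot: [[0.955, 0.298, 0.0], [0.298, -0.955, -0.0], [0.0, 0.0, -1.0]]
ft_force: [1.1, 0.1, -0.6]
grip_width: 0.0724
gripper_force: 0.0
time_s: 8.0
position: [0.4821, -0.3182, 0.1431]
tool_rot: [[0.954, 0.298, 0.006], [0.298, -0.954, -0.006], [0.004, 0.007, -1.0]]
ft_force: [0.2, -0.7, 0.1]
grip_width: 0.0726
gripper_force: 0.0
t 8.0 p [ 0.4821 -0.3182  0.1431] yawY -72.6 q6 27.5 shift units [  2.84 -12.25   0.5 ]
```

```bash
python3 -m jog '[{"linear":[0.1,-0.45,0],"roll":0},{"linear":[0.2,-0.84,0],"roll":0},{"linear":[0.2,-0.84,0],"roll":0},{"linear":[0.2,-0.84,0],"roll":0},{"linear":[0.2,-0.84,0],"roll":0},{"linear":[0.2,-0.84,0],"roll":0},{"linear":[0.2,-0.84,0],"roll":0},{"linear":[0.2,-0.84,0],"roll":0},{"linear":[0.2,-0.84,0],"roll":0},{"linear":[0.2,-0.84,0],"roll":0},{"linear":[0.2,-0.84,0],"roll":0},{"linear":[0.2,-0.84,0],"roll":0}]' 1
python3 -m jog '[{"linear":[0.2,-0.84,0.1],"roll":0},{"linear":[0.2,-0.84,0.1],"roll":0},{"linear":[0.1,-0.6,0.1],"roll":0},{"linear":[0.04,-0.28,0.1],"roll":0},{"linear":[0,0,0],"roll":0},{"linear":[0,0,0],"roll":0},{"linear":[0,0,0],"roll":0}]'
python3 - <<'E'
from h import *
to(.4444,.183,.018)
c=optics.calibration("wrist"); im=optics.get_image("wrist")[:,:,::-1].copy()
cv2.imwrite("pics/w4.png",im)
for z in(.012,.036):print("pred px",w2p(c,[.4444,.183,z]))
E
```

```text
time_s: 9.0
position: [0.4524, 0.082, 0.1382]
tool_rot: [[0.955, 0.298, -0.0], [0.298, -0.955, 0.0], [-0.0, -0.0, -1.0]]
ft_force: [2.3, -0.1, -0.2]
grip_width: 0.0852
gripper_force: 0.0
time_s: 9.58
position: [0.4434, 0.1835, 0.1222]
tool_rot: [[0.955, 0.297, 0.0], [0.297, -0.955, -0.0], [-0.0, 0.0, -1.0]]
ft_force: [0.4, 0.2, -0.4]
grip_width: 0.0854
gripper_force: 0.0
t 9.58 p [0.4434 0.1835 0.1222] yawY -72.7 q6 81.0 shift units [0.02 0.02 2.61]
pred px (np.float64(286.34493082717984), np.float64(206.91304305246027))
pred px (np.float64(286.5487595319921), np.float64(216.974095646929))
```

View pics/w4.png

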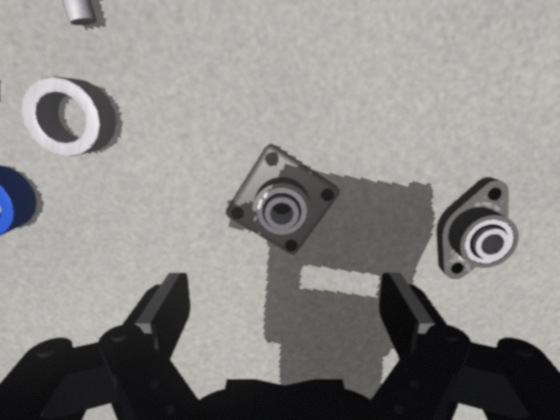

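Bolt holes at (272,158), (327,195), (291,245), (237,213), so the centre is (282,203) and the yaw −105.9° agrees with the top view. Grasping the boss.

```bash
python3 -m jog '[{"linear":[0.08,-0.04,0.3],"roll":0},{"linear":[0,0,0.5],"roll":0},{"linear":[0,0,0.6],"roll":0},{"linear":[0,0,0.5],"roll":0},{"linear":[0,0,0.4],"roll":0},{"linear":[0,0,0.2],"roll":0},{"linear":[0,0,0.1],"roll":0},{"linear":[0,0,0],"roll":0},{"linear":[0,0,0],"roll":0}]'
python3 -m jog '[{"linear":[0,0,0],"roll":0},{"linear":[0,0,0],"roll":0},{"linear":[0,0,0],"roll":0},{"linear":[0,0,0],"roll":0},{"linear":[0,0,0],"roll":0},{"linear":[0,0,0],"roll":0},{"linear":[0,0,0],"roll":0},{"linear":[0,0,0],"roll":0},{"linear":[0,0,0],"roll":0},{"linear":[0,0,0],"roll":0}]' -1 60
python3 -m jog '[{"linear":[0,0,-0.1],"roll":0},{"linear":[0,0,-0.3],"roll":0},{"linear":[0,0,-0.6],"roll":0},{"linear":[0,0,-0.6],"roll":0},{"linear":[0,0,-0.6],"roll":0},{"linear":[0,0,-0.3],"roll":-0.5},{"linear":[0,0,0],"roll":-1},{"linear":[0,0,0],"roll":0},{"linear":[0,0,0],"roll":0}]'
python3 -c "
from h import *
to(.6046,-.1943,.12)"
```

```text
time_s: 10.38
position: [0.4463, 0.1868, 0.0188]
tool_rot: [[0.955, 0.298, 0.001], [0.298, -0.955, 0.0], [0.001, 0.0, -1.0]]
ft_force: [0.8, -0.1, 0.5]
grip_width: 0.0851
gripper_force: 0.0
time_s: 11.22
position: [0.446, 0.187, 0.019]
tool_rot: [[0.954, 0.298, 0.001], [0.298, -0.954, -0.0], [0.001, 0.001, -1.0]]
ft_force: [-0.9, -1.1, 9.0]
grip_width: 0.0415
gripper_force: 59.4
time_s: 11.97
position: [0.4452, 0.187, 0.1178]
tool_rot: [[0.908, 0.418, -0.001], [0.418, -0.908, -0.0], [-0.001, -0.0, -1.0]]
ft_force: [-0.2, -0.7, -4.8]
grip_width: 0.0414
gripper_force: 61.7
t 11.97 p [0.4452 0.187  0.1178] yawY -65.3 q6 74.0 shift units [-0.37 10.33 -0.06]
```

```bash
python3 -m jog '[{"linear":[0,0.4,0],"roll":0},{"linear":[-0.03,0.83,0],"roll":0},{"linear":[-0.03,0.83,0],"roll":0},{"linear":[-0.03,0.83,0],"roll":0},{"linear":[-0.03,0.83,0],"roll":0},{"linear":[-0.03,0.83,0],"roll":0},{"linear":[-0.03,0.83,0],"roll":0},{"linear":[-0.03,0.83,0],"roll":0},{"linear":[-0.03,0.83,0],"roll":0},{"linear":[-0.03,0.83,0],"roll":0},{"linear":[-0.03,0.83,0],"roll":0},{"linear":[-0.03,0.83,0],"roll":0}]'
python3 -m jog '[{"linear":[-0.03,0.55,0],"roll":0},{"linear":[-0.02,0.25,0],"roll":0},{"linear":[0,0,0],"roll":0},{"linear":[0,0,0],"roll":0},{"linear":[0,0,0],"roll":0},{"linear":[0,0,0],"roll":0}]'
python3 - <<'E'
from h import *
to(.6046,-.1943,.029)
c=optics.calibration("wrist"); im=optics.get_image("wrist")[:,:,::-1].copy()
cv2.imwrite("pics/w5.png",im)
print("pred rim px",w2p(c,[.6046,-.1943,.022]))
E
```

```text
time_s: 12.97
position: [0.5938, -0.1658, 0.1169]
tool_rot: [[0.909, 0.418, -0.002], [0.418, -0.909, 0.001], [-0.002, -0.002, -1.0]]
ft_force: [0.3, 0.3, -4.4]
grip_width: 0.0416
gripper_force: 61.9
time_s: 13.47
position: [0.6052, -0.1928, 0.1181]
tool_rot: [[0.907, 0.421, -0.001], [0.421, -0.907, 0.001], [-0.0, -0.001, -1.0]]
ft_force: [0.4, -0.7, -4.5]
grip_width: 0.0412
gripper_force: 61.9
t 13.47 p [ 0.6052 -0.1928  0.1181] yawY -65.1 q6 36.8 shift units [-0.03  0.03  2.23]
pred rim px (np.float64(286.7577326084494), np.float64(215.1370759470469))
```

View pics/w5.png

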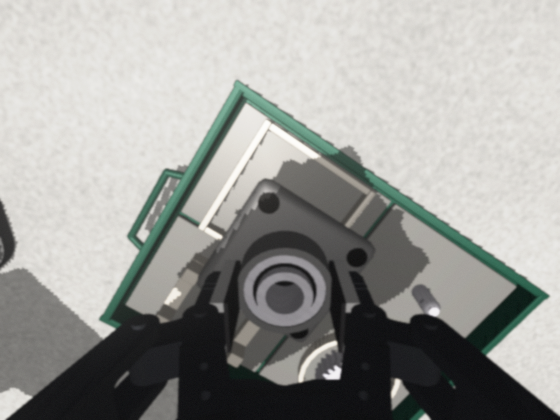

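Rim corner at (269,122) with edge to (201,231) gives a centre of about (289,211) against the predicted (287,215). The flange edges run parallel to the rim, so I'm lowering.

```bash
python3 -m jog '[{"linear":[-0.02,0.03,0.3],"roll":0},{"linear":[0,0,0.5],"roll":0},{"linear":[0,0,0.5],"roll":0},{"linear":[0,0,0.3],"roll":0},{"linear":[0,0,0.2],"roll":0},{"linear":[0,0,0.12],"roll":0},{"linear":[0,0,0.1],"roll":0},{"linear":[0,0,0.08],"roll":0},{"linear":[0,0,0],"roll":0},{"linear":[0,0,0],"roll":0},{"linear":[0,0,0],"roll":0}]'
```

```text
time_s: 14.43
position: [0.6056, -0.1959, 0.0347]
tool_rot: [[0.907, 0.42, 0.001], [0.42, -0.907, -0.0], [0.001, 0.001, -1.0]]
ft_force: [-0.5, -0.2, -3.9]
grip_width: 0.0416
gripper_force: 62.0
```

```bash
python3 -m jog '[{"linear":[0,0,0.05],"roll":0},{"linear":[0,0,0.05],"roll":0},{"linear":[0,0,0.03],"roll":0},{"linear":[0,0,0],"roll":0},{"linear":[0,0,0],"roll":0},{"linear":[0,0,0],"roll":0}]'
```

```text
time_s: 14.93
position: [0.6053, -0.1958, 0.0292]
tool_rot: [[0.907, 0.42, 0.0], [0.42, -0.907, -0.0], [0.0, 0.0, -1.0]]
ft_force: [-3.2, 0.4, -0.0]
grip_width: 0.0413
gripper_force: 62.4
```

```bash
python3 -m jog '[{"linear":[0,0,0],"roll":0},{"linear":[0,0,0],"roll":0},{"linear":[0,0,0],"roll":0},{"linear":[0,0,0],"roll":0},{"linear":[0,0,0],"roll":0},{"linear":[0,0,0],"roll":0}]' 0.7 60
python3 -m jog '[{"linear":[0,0,-0.2],"roll":0},{"linear":[0,0,-0.5],"roll":0},{"linear":[0,0,-0.7],"roll":0},{"linear":[0,0,-0.7],"roll":0},{"linear":[0,0,-0.5],"roll":0},{"linear":[0,0,0],"roll":0},{"linear":[0,0,0],"roll":0}]'
python3 -c "
from h import *
to(.4624,.3497,.13,40)"
```

```text
time_s: 15.43
position: [0.6054, -0.1958, 0.029]
tool_rot: [[0.907, 0.42, 0.0], [0.42, -0.907, -0.0], [0.0, 0.0, -1.0]]
ft_force: [0.0, 0.8, 0.3]
grip_width: 0.0727
gripper_force: 0.0
time_s: 16.02
position: [0.6056, -0.1958, 0.1344]
tool_rot: [[0.907, 0.42, 0.002], [0.42, -0.907, -0.001], [0.002, 0.002, -1.0]]
ft_force: [0.0, 0.3, -0.1]
grip_width: 0.0728
gripper_force: 0.0
t 16.02 p [ 0.6056 -0.1958  0.1344] yawY -65.1 q6 36.6 shift units [  2.48 -13.88   0.08]
 roll units (tool z down so sign -) 14.97
```

```bash
python3 -m jog '[{"linear":[0.08,-0.42,0],"roll":0},{"linear":[0.15,-0.84,0],"roll":0},{"linear":[0.15,-0.84,0],"roll":0},{"linear":[0.15,-0.84,0],"roll":0},{"linear":[0.15,-0.84,0],"roll":0},{"linear":[0.15,-0.84,0],"roll":0},{"linear":[0.15,-0.84,0],"roll":0},{"linear":[0.15,-0.84,0],"roll":0},{"linear":[0.15,-0.84,0],"roll":0},{"linear":[0.15,-0.84,0],"roll":0},{"linear":[0.15,-0.84,0],"roll":0},{"linear":[0.15,-0.84,0],"roll":0}]' 1
python3 -m jog '[{"linear":[0.15,-0.84,0],"roll":0},{"linear":[0.15,-0.84,0],"roll":0},{"linear":[0.15,-0.84,0],"roll":0},{"linear":[0.15,-0.84,0],"roll":0},{"linear":[0.1,-0.6,0],"roll":0},{"linear":[0.05,-0.26,0],"roll":0},{"linear":[0,0,0],"roll":-0.5},{"linear":[0,0,0],"roll":-1},{"linear":[0,0,0],"roll":-1},{"linear":[0,0,0],"roll":-1},{"linear":[0,0,0],"roll":-1},{"linear":[0,0,0],"roll":-1}]'
python3 -m jog '[{"linear":[0,0,0],"roll":-1},{"linear":[0,0,0],"roll":-1},{"linear":[0,0,0],"roll":-1},{"linear":[0,0,0],"roll":-1},{"linear":[0,0,0],"roll":-1},{"linear":[0,0,0],"roll":-1},{"linear":[0,0,0],"roll":-1},{"linear":[0,0,0],"roll":-1},{"linear":[0,0,0],"roll":-1},{"linear":[0,0,0],"roll":-1},{"linear":[0,0,0],"roll":-1},{"linear":[0,0,0],"roll":-1}]'
python3 -m jog '[{"linear":[0,0,0],"roll":-1},{"linear":[0,0,0],"roll":-1},{"linear":[0,0,0],"roll":-1},{"linear":[0,0,0],"roll":-0.5},{"linear":[0,0,0],"roll":0},{"linear":[0,0,0],"roll":0}]'
python3 - <<'E'
from h import *
to(.4624,.3497,.009,40)
c=optics.calibration("wrist"); im=optics.get_image("wrist")[:,:,::-1].copy()
cv2.imwrite("pics/w6.png",im)
print("pred px",w2p(c,[.4624,.3497,.026]))
E
```

```text
time_s: 17.02
position: [0.5045, 0.1854, 0.1319]
tool_rot: [[0.907, 0.42, -0.002], [0.42, -0.907, -0.0], [-0.002, -0.001, -1.0]]
ft_force: [0.1, 0.6, -0.1]
grip_width: 0.0855
gripper_force: 0.0
time_s: 18.02
position: [0.4619, 0.3489, 0.132]
tool_rot: [[0.608, 0.794, -0.002], [0.794, -0.608, -0.001], [-0.002, -0.001, -1.0]]
ft_force: [-0.0, -0.9, -1.2]
grip_width: 0.0854
gripper_force: 0.0
time_s: 19.02
position: [0.462, 0.3489, 0.132]
tool_rot: [[-0.384, 0.923, -0.002], [0.923, 0.384, -0.001], [-0.0, -0.002, -1.0]]
ft_force: [0.1, 0.0, 0.3]
grip_width: 0.085
gripper_force: 0.0
time_s: 19.52
position: [0.462, 0.3492, 0.1323]
tool_rot: [[-0.639, 0.769, -0.001], [0.769, 0.639, -0.001], [0.0, -0.001, -1.0]]
ft_force: [-0.1, 0.2, 0.7]
grip_width: 0.0856
gripper_force: 0.0
t 19.52 p [0.462  0.3492 0.1323] yawY 39.7 q6 -14.4 shift units [0.   0.02 3.08]
 roll units (tool z down so sign -) -0.05
pred px (np.float64(282.8604592852902), np.float64(207.85535403928782))
```

View pics/w6.png

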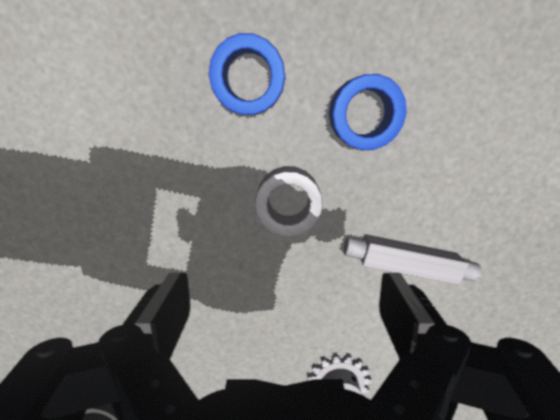

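White ring at (289,202) px, shaft end at (347,245), blue rings clear at (247,74) and (369,112). Descending with the fingers at 0.75 open.

```bash
python3 -m jog '[{"linear":[0.07,0.07,0.4],"roll":0},{"linear":[0,0,0.6],"roll":0},{"linear":[0,0,0.6],"roll":0},{"linear":[0,0,0.5],"roll":0},{"linear":[0,0,0.4],"roll":0},{"linear":[0,0,0.3],"roll":0},{"linear":[0,0,0.15],"roll":0},{"linear":[0,0,0.1],"roll":0},{"linear":[0,0,0],"roll":0},{"linear":[0,0,0],"roll":0}]' 0.75
python3 -m jog '[{"linear":[0,0,0],"roll":0},{"linear":[0,0,0],"roll":0},{"linear":[0,0,0],"roll":0},{"linear":[0,0,0],"roll":0},{"linear":[0,0,0],"roll":0},{"linear":[0,0,0],"roll":0},{"linear":[0,0,0],"roll":0},{"linear":[0,0,0],"roll":0}]' -1 60
```

```text
time_s: 20.4
position: [0.4627, 0.3538, 0.0114]
tool_rot: [[-0.64, 0.768, 0.001], [0.768, 0.64, 0.0], [-0.0, 0.001, -1.0]]
ft_force: [0.2, -0.4, 0.4]
grip_width: 0.0749
gripper_force: 0.0
time_s: 21.07
position: [0.4627, 0.3539, 0.0123]
tool_rot: [[-0.641, 0.768, 0.001], [0.768, 0.641, 0.001], [-0.0, 0.002, -1.0]]
ft_force: [-2.0, -1.8, 8.0]
grip_width: 0.051
gripper_force: 61.7
```

```bash
python3 -m jog '[{"linear":[0,0,-0.1],"roll":0},{"linear":[0,0,-0.3],"roll":0},{"linear":[0,0,-0.6],"roll":0},{"linear":[0,0,-0.6],"roll":0},{"linear":[0,0,-0.6],"roll":0},{"linear":[0,0,-0.5],"roll":-0.5},{"linear":[0,0,-0.2],"roll":-1},{"linear":[0,0,0],"roll":-1},{"linear":[0,0,0],"roll":-1},{"linear":[0,0,0],"roll":-0.5},{"linear":[0,0,0],"roll":0},{"linear":[0,0,0],"roll":0}]'
python3 -c "
from h import *
to(.583,-.3325,.13)"
```

```text
time_s: 22.07
position: [0.4622, 0.3536, 0.127]
tool_rot: [[-0.864, 0.504, -0.0], [0.504, 0.864, -0.0], [0.0, -0.0, -1.0]]
ft_force: [-0.0, 0.2, -2.6]
grip_width: 0.0509
gripper_force: 63.3
t 22.07 p [0.4622 0.3536 0.127 ] yawY 59.8 q6 -34.0 shift units [-11.25 -13.3   -0.07]
```

```bash
python3 -m jog '[{"linear":[-0.25,-0.3,0],"roll":0},{"linear":[-0.55,-0.65,0],"roll":0},{"linear":[-0.55,-0.65,0],"roll":0},{"linear":[-0.55,-0.65,0],"roll":0},{"linear":[-0.55,-0.65,0],"roll":0},{"linear":[-0.55,-0.65,0],"roll":0},{"linear":[-0.55,-0.65,0],"roll":0},{"linear":[-0.55,-0.65,0],"roll":0},{"linear":[-0.55,-0.65,0],"roll":0},{"linear":[-0.55,-0.65,0],"roll":0},{"linear":[-0.55,-0.65,0],"roll":0},{"linear":[-0.55,-0.65,0],"roll":0}]'
python3 -m jog '[{"linear":[-0.55,-0.65,0],"roll":0},{"linear":[-0.55,-0.65,0],"roll":0},{"linear":[-0.55,-0.65,0],"roll":0},{"linear":[-0.55,-0.65,0],"roll":0},{"linear":[-0.55,-0.65,0],"roll":0},{"linear":[-0.55,-0.65,0],"roll":0},{"linear":[-0.55,-0.65,0],"roll":0},{"linear":[-0.55,-0.65,0],"roll":0},{"linear":[-0.55,-0.65,0],"roll":0},{"linear":[0,0,0],"roll":0},{"linear":[0,0,0],"roll":0},{"linear":[0,0,0],"roll":0}]'
python3 - <<'E'
from h import *
to(.583,-.3325,.0225)
c=optics.calibration("wrist"); im=optics.get_image("wrist")[:,:,::-1].copy()
cv2.imwrite("pics/w7.png",im)
print("pred pin tip px",w2p(c,[.583,-.3325,.040]),"base",w2p(c,[.583,-.3325,.010]))
p=env.observe()["position"]
print("pred ring top",w2p(c,[p[0],p[1],p[2]+.0137]))
E
```

```text
time_s: 23.07
position: [0.5306, -0.0322, 0.1271]
tool_rot: [[-0.864, 0.504, 0.0], [0.504, 0.864, 0.0], [-0.0, 0.0, -1.0]]
ft_force: [0.9, -0.2, -2.6]
grip_width: 0.0511
gripper_force: 63.3
time_s: 24.07
position: [0.5841, -0.3319, 0.1265]
tool_rot: [[-0.864, 0.503, -0.001], [0.503, 0.864, 0.001], [0.001, 0.0, -1.0]]
ft_force: [-0.0, -0.5, -3.8]
grip_width: 0.0511
gripper_force: 63.4
t 24.07 p [ 0.5841 -0.3319  0.1265] yawY 59.8 q6 -99.5 shift units [ 0.01 -0.03  2.6 ]
pred pin tip px (np.float64(280.12877300625445), np.float64(214.92260911126047)) base (np.float64(280.5357590346891), np.float64(202.85139577928115))
pred ring top (np.float64(281.18853094930284), np.float64(290.3105049307261))
```

View pics/w7.png

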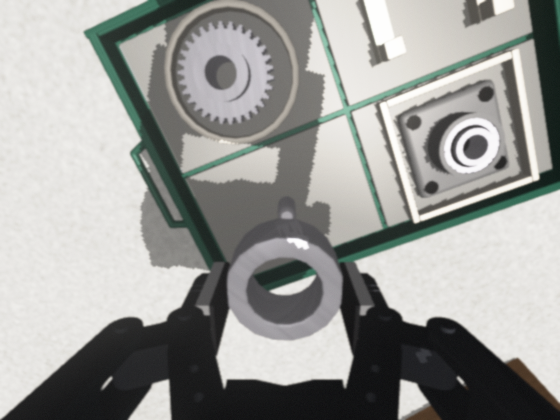

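Pin tip at (286,206) px, held ring centred at (285,289). The gear in its pocket at (225,72) and the bearing at (470,140) both look seated. Lowering to just above the pin and checking once more.

```bash
python3 -m jog '[{"linear":[0.06,0.02,0.2],"roll":0},{"linear":[0.07,0.01,0.4],"roll":0},{"linear":[0,0,0.5],"roll":0},{"linear":[0,0,0.3],"roll":0},{"linear":[0,0,0.15],"roll":0},{"linear":[0,0,0],"roll":0},{"linear":[0,0,0],"roll":0},{"linear":[0,0,0],"roll":0}]'
python3 - <<'E'
from h import *
to(.583,-.3325,.0225)
c=optics.calibration("wrist"); im=optics.get_image("wrist")[:,:,::-1].copy()
crop(im,180,180,220,180,3.5,"pics/w8.png")
p=env.observe()["position"]
print("pred ring top",w2p(c,[p[0],p[1],p[2]+.0137]),"pin tip at TCP", w2p(c,[p[0],p[1],.04]))
E
```

```text
time_s: 24.78
position: [0.5809, -0.3287, 0.066]
tool_rot: [[-0.865, 0.502, 0.001], [0.502, 0.865, -0.001], [-0.002, -0.0, -1.0]]
ft_force: [-0.1, -0.8, -2.5]
grip_width: 0.0513
gripper_force: 63.4
t 24.78 p [ 0.5809 -0.3287  0.066 ] yawY 59.9 q6 -99.5 shift units [-0.09 -0.06  1.09]
pred ring top (np.float64(279.6990859882397), np.float64(290.50255989846613)) pin tip at TCP (np.float64(280.6291909611284), np.float64(251.49774491447238))
```

View pics/w8.png

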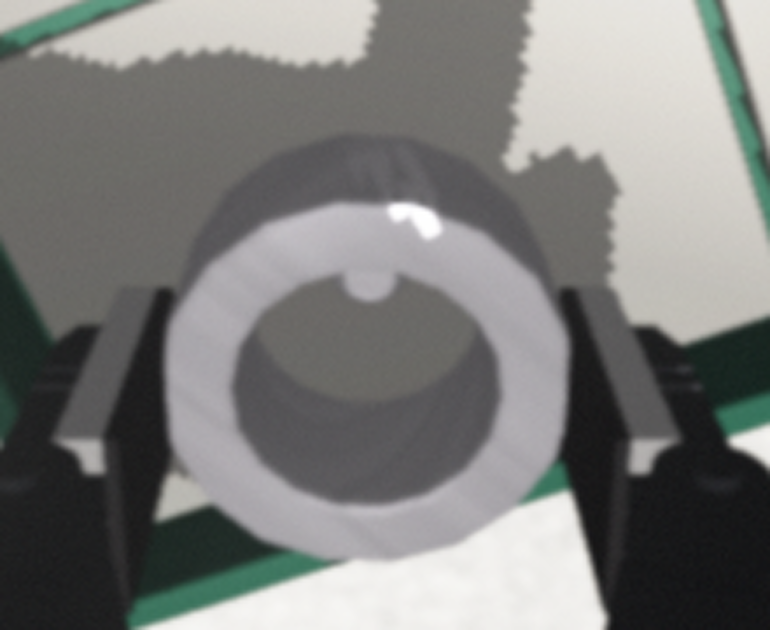

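Pin tip is now visible inside the bore, centred near full-frame (285,259), about 4.5 mm behind the ring axis (ring centre (285,289)). Earlier I misread the pin's base as its tip. Correcting −x and lowering.

```bash
python3 -m jog '[{"linear":[-0.06,0,0],"roll":0},{"linear":[-0.05,0,0.1],"roll":0},{"linear":[0,0,0.2],"roll":0},{"linear":[0,0,0.25],"roll":0},{"linear":[0,0,0.2],"roll":0},{"linear":[0,0,0.1],"roll":0},{"linear":[0,0,0.05],"roll":0},{"linear":[0,0,0],"roll":0},{"linear":[0,0,0],"roll":0},{"linear":[0,0,0],"roll":0}]'
```

```text
time_s: 25.67
position: [0.5844, -0.3311, 0.0294]
tool_rot: [[-0.865, 0.502, 0.001], [0.502, 0.865, -0.001], [-0.001, -0.0, -1.0]]
ft_force: [0.3, 0.2, -3.4]
grip_width: 0.0505
gripper_force: 63.4
```

```bash
python3 -m jog '[{"linear":[0,0,0.05],"roll":0},{"linear":[0,0,0.05],"roll":0},{"linear":[0,0,0.05],"roll":0},{"linear":[0,0,0.02],"roll":0},{"linear":[0,0,0],"roll":0},{"linear":[0,0,0],"roll":0},{"linear":[0,0,0],"roll":0}]'
```

```text
time_s: 26.25
position: [0.5842, -0.3309, 0.0224]
tool_rot: [[-0.865, 0.502, 0.0], [0.502, 0.865, -0.0], [-0.0, -0.0, -1.0]]
ft_force: [-1.4, 0.5, 2.5]
grip_width: 0.0511
gripper_force: 63.9
```

```bash
python3 -m jog '[{"linear":[0,0,0],"roll":0},{"linear":[0,0,0],"roll":0},{"linear":[0,0,0],"roll":0},{"linear":[0,0,0],"roll":0},{"linear":[0,0,0],"roll":0}]' 0.5 60
python3 -m jog '[{"linear":[0,0,-0.1],"roll":0},{"linear":[0,0,-0.3],"roll":0},{"linear":[0,0,-0.6],"roll":0},{"linear":[0,0,-0.7],"roll":0},{"linear":[0,0,-0.7],"roll":0},{"linear":[0,0,-0.5],"roll":0},{"linear":[0,0,0],"roll":0},{"linear":[0,0,0],"roll":0}]'
python3 -c "
from h import *
to(.5805,.379,.14,116.4)"
```

```text
time_s: 26.67
position: [0.5843, -0.331, 0.0221]
tool_rot: [[-0.865, 0.502, 0.0], [0.502, 0.865, -0.0], [-0.0, -0.0, -1.0]]
ft_force: [-1.3, -0.4, 0.1]
grip_width: 0.064
gripper_force: 0.0
time_s: 27.33
position: [0.5846, -0.3311, 0.1402]
tool_rot: [[-0.865, 0.502, 0.003], [0.502, 0.865, -0.002], [-0.003, -0.001, -1.0]]
ft_force: [-0.2, 0.8, -0.9]
grip_width: 0.0639
gripper_force: 0.0
t 27.33 p [ 0.5846 -0.3311  0.1402] yawY 59.9 q6 -99.5 shift units [ 9.   15.3  -0.03]
 roll units (tool z down so sign -) -11.31
```

```bash
python3 -m jog '[{"linear":[0.2,0.34,0],"roll":0},{"linear":[0.46,0.78,0],"roll":0},{"linear":[0.46,0.78,0],"roll":0},{"linear":[0.46,0.78,0],"roll":0},{"linear":[0.46,0.78,0],"roll":0},{"linear":[0.46,0.78,0],"roll":0},{"linear":[0.46,0.78,0],"roll":0},{"linear":[0.46,0.78,0],"roll":0},{"linear":[0.46,0.78,0],"roll":0},{"linear":[0.46,0.78,0],"roll":0},{"linear":[0.46,0.78,0],"roll":0},{"linear":[0.46,0.78,0],"roll":0}]'
python3 -m jog '[{"linear":[0.46,0.78,0],"roll":0},{"linear":[0.46,0.78,0],"roll":0},{"linear":[0.46,0.78,0],"roll":0},{"linear":[0.46,0.78,0],"roll":0},{"linear":[0.46,0.78,0],"roll":0},{"linear":[0.46,0.78,0],"roll":0},{"linear":[0.46,0.78,0],"roll":0},{"linear":[0.34,0.6,0],"roll":0},{"linear":[0.18,0.3,0],"roll":0.7},{"linear":[0,0,0],"roll":1},{"linear":[0,0,0],"roll":1},{"linear":[0,0,0],"roll":1}]'
python3 -m jog '[{"linear":[0,0,0],"roll":1},{"linear":[0,0,0],"roll":1},{"linear":[0,0,0],"roll":1},{"linear":[0,0,0],"roll":1},{"linear":[0,0,0],"roll":1},{"linear":[0,0,0],"roll":1},{"linear":[0,0,0],"roll":1},{"linear":[0,0,0],"roll":1},{"linear":[0,0,0],"roll":1},{"linear":[0,0,0],"roll":1},{"linear":[0,0,0],"roll":1},{"linear":[0,0,0],"roll":1}]'
python3 -m jog '[{"linear":[0,0,0],"roll":1},{"linear":[0,0,0],"roll":1},{"linear":[0,0,0],"roll":1},{"linear":[0,0,0],"roll":1},{"linear":[0,0,0],"roll":1},{"linear":[0,0,0],"roll":1},{"linear":[0,0,0],"roll":1},{"linear":[0,0,0],"roll":1},{"linear":[0,0,0],"roll":1},{"linear":[0,0,0],"roll":0},{"linear":[0,0,0],"roll":0}]'
python3 - <<'E'
from h import *
to(.5805,.379,.004,116.4)
c=optics.calibration("wrist"); im=optics.get_image("wrist")[:,:,::-1].copy()
cv2.imwrite("pics/w9.png",im)
print("pred px",w2p(c,[.5805,.379,.022]))
E
```

```text
time_s: 28.33
position: [0.5806, 0.0851, 0.1373]
tool_rot: [[-0.865, 0.502, -0.002], [0.502, 0.865, 0.0], [0.002, -0.001, -1.0]]
ft_force: [1.0, 0.2, -0.6]
grip_width: 0.0642
gripper_force: 0.0
time_s: 29.33
position: [0.5792, 0.3787, 0.1367]
tool_rot: [[-0.658, 0.753, -0.002], [0.753, 0.658, -0.001], [0.001, -0.002, -1.0]]
ft_force: [-0.3, 0.5, -0.0]
grip_width: 0.0637
gripper_force: 0.0
time_s: 30.33
position: [0.5794, 0.3782, 0.1369]
tool_rot: [[0.324, 0.946, -0.002], [0.946, -0.324, -0.001], [-0.002, -0.002, -1.0]]
ft_force: [0.1, 0.0, 0.3]
grip_width: 0.0639
gripper_force: 0.0
time_s: 31.25
position: [0.5796, 0.3783, 0.1373]
tool_rot: [[0.895, 0.446, -0.002], [0.446, -0.895, -0.001], [-0.002, -0.0, -1.0]]
ft_force: [0.0, 1.1, 0.3]
grip_width: 0.0638
gripper_force: 0.0
t 31.25 p [0.5796 0.3783 0.1373] yawY -63.5 q6 86.9 shift units [ 0.03 -0.01  3.33]
 roll units (tool z down so sign -) 0.02
pred px (np.float64(284.8089766350524), np.float64(204.49180749279017))
```

View pics/w9.png

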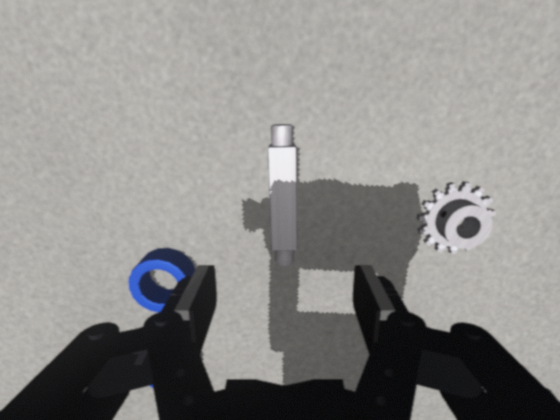

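Shaft is aligned: the square section spans rows 147–249, centred at (283,198). The blue ring at (162,278) and sprocket at (460,220) are clear of the fingers.

```bash
python3 -m jog '[{"linear":[0.12,-0.02,0.4],"roll":0},{"linear":[0,0,0.6],"roll":0},{"linear":[0,0,0.6],"roll":0},{"linear":[0,0,0.6],"roll":0},{"linear":[0,0,0.5],"roll":0},{"linear":[0,0,0.3],"roll":0},{"linear":[0,0,0.17],"roll":0},{"linear":[0,0,0.1],"roll":0},{"linear":[0,0,0],"roll":0},{"linear":[0,0,0],"roll":0}]'
python3 -m jog '[{"linear":[0,0,0],"roll":0},{"linear":[0,0,0],"roll":0},{"linear":[0,0,0],"roll":0},{"linear":[0,0,0],"roll":0},{"linear":[0,0,0],"roll":0},{"linear":[0,0,0],"roll":0},{"linear":[0,0,0],"roll":0},{"linear":[0,0,0],"roll":0},{"linear":[0,0,0],"roll":0}]' -1 60
```

```text
time_s: 32.13
position: [0.5843, 0.3815, 0.0083]
tool_rot: [[0.896, 0.444, 0.002], [0.444, -0.896, 0.001], [0.002, 0.0, -1.0]]
ft_force: [0.6, -0.0, 1.0]
grip_width: 0.0642
gripper_force: 0.0
time_s: 32.88
position: [0.5841, 0.3815, 0.0082]
tool_rot: [[0.896, 0.444, 0.001], [0.444, -0.896, 0.001], [0.001, -0.0, -1.0]]
ft_force: [-0.4, -1.0, 5.0]
grip_width: 0.0206
gripper_force: 60.1
```

```bash
python3 -m jog '[{"linear":[0,0,-0.1],"roll":0},{"linear":[0,0,-0.3],"roll":0},{"linear":[0,0,-0.6],"roll":0},{"linear":[0,0,-0.7],"roll":0},{"linear":[0,0,-0.7],"roll":0},{"linear":[0,0,-0.4],"roll":0},{"linear":[0,0,-0.1],"roll":-0.5},{"linear":[0,0,0],"roll":-1},{"linear":[0,0,0],"roll":-1},{"linear":[0,0,0],"roll":-1},{"linear":[0,0,0],"roll":-1},{"linear":[0,0,0],"roll":-1}]'
python3 -m jog '[{"linear":[0,0,0],"roll":-1},{"linear":[0,0,0],"roll":-1},{"linear":[0,0,0],"roll":-1},{"linear":[0,0,0],"roll":-1},{"linear":[0,0,0],"roll":-1},{"linear":[0,0,0],"roll":-0.5},{"linear":[0,0,0],"roll":0},{"linear":[0,0,0],"roll":0}]'
python3 -c "
from h import *
to(.502,-.1765,.12,-8.4)"
```

```text
time_s: 33.88
position: [0.5835, 0.3811, 0.1235]
tool_rot: [[0.586, 0.81, -0.001], [0.81, -0.586, -0.0], [-0.001, -0.0, -1.0]]
ft_force: [0.0, 0.3, -5.0]
grip_width: 0.0204
gripper_force: 59.1
time_s: 34.55
position: [0.5837, 0.3812, 0.1234]
tool_rot: [[0.152, 0.988, -0.001], [0.988, -0.152, -0.0], [-0.0, -0.001, -1.0]]
ft_force: [0.6, 0.1, -4.5]
grip_width: 0.0206
gripper_force: 59.1
t 34.55 p [0.5837 0.3812 0.1234] yawY -8.7 q6 32.2 shift units [-14.09   0.1    0.09]
 roll units (tool z down so sign -) -0.07
```

```bash
python3 -m jog '[{"linear":[-0.4,0,0],"roll":0},{"linear":[-0.84,0.01,0],"roll":0},{"linear":[-0.84,0.01,0],"roll":0},{"linear":[-0.84,0.01,0],"roll":0},{"linear":[-0.84,0.01,0],"roll":0},{"linear":[-0.84,0.01,0],"roll":0},{"linear":[-0.84,0.01,0],"roll":0},{"linear":[-0.84,0.01,0],"roll":0},{"linear":[-0.84,0.01,0],"roll":0},{"linear":[-0.84,0.01,0],"roll":0},{"linear":[-0.84,0.01,0],"roll":0},{"linear":[-0.84,0,0],"roll":0}]'
python3 -m jog '[{"linear":[-0.84,0,0],"roll":0},{"linear":[-0.84,0,0],"roll":0},{"linear":[-0.84,0,0],"roll":0},{"linear":[-0.84,0,0],"roll":0},{"linear":[-0.7,0,0],"roll":0},{"linear":[-0.39,0,0],"roll":0},{"linear":[0,0,0],"roll":0},{"linear":[0,0,0],"roll":0},{"linear":[0,0,0],"roll":0}]'
python3 - <<'E'
from h import *
to(.502,-.1765,.0302,-8.4)
c=optics.calibration("wrist"); im=optics.get_image("wrist")[:,:,::-1].copy()
cv2.imwrite("pics/w10.png",im)
x=np.array([np.cos(np.radians(81.6)),np.sin(np.radians(81.6))]); y=np.array([-x[1],x[0]])
for a in(-.034,.034):
  for b in(-.0245,.0245): print(np.round(w2p(c,[*(np.array([.502,-.1765])+a*x+b*y),.038])))
E
```

```text
time_s: 35.55
position: [0.5294, -0.0021, 0.1238]
tool_rot: [[0.152, 0.988, 0.0], [0.988, -0.152, -0.0], [-0.0, 0.0, -1.0]]
ft_force: [1.0, 0.1, -4.6]
grip_width: 0.0203
gripper_force: 59.3
time_s: 36.3
position: [0.503, -0.1758, 0.1234]
tool_rot: [[0.151, 0.989, -0.0], [0.989, -0.151, 0.0], [0.0, -0.0, -1.0]]
ft_force: [0.4, 0.2, -3.9]
grip_width: 0.0206
gripper_force: 59.3
t 36.3 p [ 0.503  -0.1758  0.1234] yawY -8.7 q6 -23.3 shift units [-0.02 -0.02  2.33]
 roll units (tool z down so sign -) -0.06
[314. 261.]
[250. 262.]
[316. 174.]
[246. 174.]
```

View pics/w10.png

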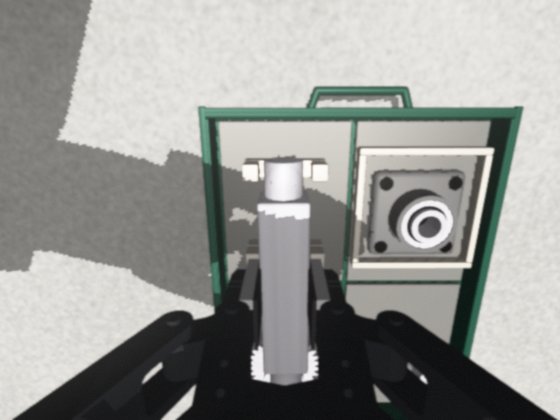

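Far saddle cheeks at (250,172) and (321,172), midpoint 285.5. The shaft axis is at column 284 and parallel, so it is aligned. Lowering.

```bash
python3 -m jog '[{"linear":[0,0.01,0.3],"roll":0},{"linear":[0,0,0.5],"roll":0},{"linear":[0,0,0.5],"roll":0},{"linear":[0,0,0.3],"roll":0},{"linear":[0,0,0.2],"roll":0},{"linear":[0,0,0.15],"roll":0},{"linear":[0,0,0.13],"roll":0},{"linear":[0,0,0.1],"roll":0},{"linear":[0,0,0],"roll":0},{"linear":[0,0,0],"roll":0},{"linear":[0,0,0],"roll":0}]'
```

```text
time_s: 37.27
position: [0.5037, -0.1767, 0.0366]
tool_rot: [[0.15, 0.989, 0.001], [0.989, -0.15, -0.0], [-0.0, 0.001, -1.0]]
ft_force: [-0.3, -0.6, -5.5]
grip_width: 0.0205
gripper_force: 59.2
```

```bash
python3 -m jog '[{"linear":[0,0,0.05],"roll":0},{"linear":[0,0,0.05],"roll":0},{"linear":[0,0,0.05],"roll":0},{"linear":[0,0,0.02],"roll":0},{"linear":[0,0,0],"roll":0},{"linear":[0,0,0],"roll":0},{"linear":[0,0,0],"roll":0}]'
```

```text
time_s: 37.85
position: [0.5035, -0.1766, 0.0302]
tool_rot: [[0.15, 0.989, 0.001], [0.989, -0.15, -0.0], [-0.0, 0.001, -1.0]]
ft_force: [-2.6, 1.2, 6.0]
grip_width: 0.0208
gripper_force: 60.6
```

```bash
python3 -m jog '[{"linear":[0,0,0],"roll":0},{"linear":[0,0,0],"roll":0},{"linear":[0,0,0],"roll":0},{"linear":[0,0,0],"roll":0},{"linear":[0,0,0],"roll":0},{"linear":[0,0,0],"roll":0}]' 0.1 60
python3 -m jog '[{"linear":[0,0,-0.1],"roll":0},{"linear":[0,0,-0.3],"roll":0},{"linear":[0,0,-0.6],"roll":0},{"linear":[0,0,-0.7],"roll":0},{"linear":[0,0,-0.8],"roll":0},{"linear":[0,0,-0.8],"roll":0},{"linear":[0,0,-0.8],"roll":0},{"linear":[-0.6,0,-0.5],"roll":0},{"linear":[-0.7,0,0],"roll":0},{"linear":[-0.7,0,0],"roll":0},{"linear":[-0.7,0,0],"roll":0},{"linear":[-0.6,0,0],"roll":0}]'
python3 - <<'E'
from h import *
im=optics.get_image("top")[:,:,::-1]; cv2.imwrite("pics/top_end.png",im)
c=optics.calibration("wrist"); cv2.imwrite("pics/w_end.png",optics.get_image("wrist")[:,:,::-1])
o=cv2.imread("pics/top0.png")
d=cv2.absdiff(o,im).max(2)
for n,(x,y) in dict(sprocket=(203,157),oval=(294,224)).items(): print(n,"max change",d[y-22:y+22,x-18:x+18].max())
to(.5,-.2,.2)
E
```

```text
time_s: 38.35
position: [0.5035, -0.1766, 0.0293]
tool_rot: [[0.15, 0.989, 0.0], [0.989, -0.15, -0.0], [-0.0, 0.0, -1.0]]
ft_force: [0.9, 0.1, -0.3]
grip_width: 0.0466
gripper_force: 0.0
time_s: 39.35
position: [0.4831, -0.3086, 0.2137]
tool_rot: [[0.151, 0.989, 0.0], [0.989, -0.151, -0.0], [-0.0, 0.0, -1.0]]
ft_force: [0.2, 0.4, -0.1]
grip_width: 0.047
gripper_force: 0.0
sprocket max change 12
oval max change 10
t 39.45 p [ 0.4828 -0.3101  0.2132] yawY -8.9 q6 -35.7 shift units [2.79 0.   0.33]
```

All four parts met their nest floors at the expected heights, and the sprocket and oval bearing are unchanged in the top view. Handing in.

```bash
python3 -c "
from rig import env
print(env.close_job())"
```

```text
the job is handed in; nothing more can be done
None
```

The job is handed in at about 39 s of the 120 s allowed: the shaft, gear, square bearing and spacer are each set down and released in their own nests, with the sprocket and oval bearing unmoved. I had used up the picture views by the end, so the shaft's final seating rests on contact force and height readings, not a picture, and no verdict was returned.

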